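# Check a slide-warmer plate for bow and select the sound plate

### The arm

A 7-joint arm with a two-finger parallel gripper is mounted at the origin on a cart in front of the work surface, level with it; the furniture and walls round the work are solid. World frame = base frame: x ahead of the robot, y to its left, z up, the work surface at z = 0. Lengths are in m, angles in degrees, forces in N, time in s.
With the tool pointing down it reaches from about 0.375 to 0.925 m from the base axis. Payload 3.1 kg.
Tool frame: the origin (TCP) lies between the finger pads; the fingertips stand 8 mm ahead of it and the grasp point (between the pads) lies 11 mm behind it (manip.tips_ahead is the distance from the TCP to the fingertips, in m); z points along the fingers, y is the line along which they close (so a half turn about z gives the same grasp; the last joint's range is limited). The gripper opens to 85 mm and grips with 20 to 120 N. Pads are 22 mm wide; open, the fingers measure 114 mm over their backs; the gripper's body (76 mm by 85 mm) begins 54 mm behind the grasp point. The pads swing forward as they close: fully open they stand 13 mm farther back than shut.
Start: joints at [67.219, 21.939, 2.515, 91.553, -1.026, 66.532, -2.859], TCP at [0.192, -0.621, 0.239] pointing down, gripper open.
Joint ranges: [-149.38, 149.38], [-23.57, 123.04], [-84.95, 90], [0, 143.3], [-89.99, 269.99], [3.08, 112.72], [-163.45, 163.45]. Speed limits (degrees/s): [159.86, 159.86, 180, 180, 180, 180, 180].

### API

Orientations are given as [roll, pitch, yaw] about the fixed x, y, z axes, in that order (R = Rz(yaw) Ry(pitch) Rx(roll)).
In Python, from plant import telemetry, eyes, workorder, manip gives the robot as it stands.
- The arm moves only by the tool play_rows, never from a script. Its argument "plan" is a list of rows, each an object with "grip": the gripper command: -1 is shut, 1 is fully open, values between are in proportion; "translation": the shift along the world's x, y, z as a fraction of full scale, a list of three; "roll": the turn about the world's z as a fraction of full scale. A call has 1 to 12 rows; each row is the pose to reach, as a shift and turn from the pose commanded when the call began, turning the shorter way round; what a row does not reach only later rows make up. Full scale, the value 1, is 0.1 m for a shift and 360 degrees for a turn. A row lasts 1/8 s, in which the tool goes at most 62.5 mm and 10.7 degrees, less where a joint would pass 70% of its speed; a pose out of reach is approached as far as the arm can. A call with a number of a shift or a turn outside -1 to 1 is refused whole. A call with a gripper value outside its range is refused whole. The fingers move at their own pace and stop on an object; "newtons" is the grip in N (left out, the last holds). Time passes only in rows, so rows that repeat a pose let the fingers close. It gives the time, the measured TCP pose, the force, the opening and the grip force at its end, in the units of the state.
- telemetry.observe(): the state, without advancing time (a new reading comes with each control period).
- eyes.get_image(name): name is "side" or "top" or "wrist"; returns a dict with "pixels" (420x560x3 uint8, red, green, blue), "intrinsics" (3x3 intrinsics, pixels), "pose" (4x4, takes a point from camera to world coordinates). Camera axes: x right, y down, z forward; pixel columns grow to the right and rows downward; lengths in m; the calibration is good to about 2 mm. A picture is of the moment at which its call begins. There is no depth.
- workorder.hand_in(): hands the job in; it is judged then, once.
The state is a dict: "t": time; "joint_positions": joint angles; "dq": joint speeds; "effort": joint torques, N m; "tool_pos": TCP position; "orientation": TCP orientation; "ft_force": force on the tool from outside, world axes, zero at the start; "ft_torque": the same for the moment, N m; "width": finger opening in m; "grip_force": force on a finger pad.
Only numpy, scipy, OpenCV 4.12 (cv2) and the standard library are available. Lean on these libraries where they do the work, as an engineer would, in place of code of your own. Each camera call takes 0.05 s, during which the arm holds its last target. There are 200 camera calls.

### The job

One of this slide warmer's two metal plates has bowed upward in the middle and the other is flat. Lay the straightedge lengthwise across one plate and let go, press down on its far end and then on its near end to see whether it rocks, then lay it back flat on the worktop and use the push-to-turn selector to choose the flat plate (pointer to the left for the left plate, right for the right plate). Never select the bowed plate, and leave the other things on the worktop where they are.

Things in the scene. Friction and masses are not known exactly. Their poses are not given: they have to be found in the camera images.
- warmer: Fixed white slide warmer, 180 x 250 mm, housing top 40 mm above the worktop. Origin on the worktop under its centre; x points to its far side (away from the robot), y to its left, z up. A grey console strip (64 mm wide, top at z = 45 mm) runs along x in the middle, with the selector at its centre; a plate lies on each side of it, long side along x, centred at y = +85 and -85 mm.
- plate_1: One of the two fixed aluminium plates, on the left or the right; face 140 mm along x, 70 mm along y. Origin at the centre of its underside, 40 mm above the worktop; axes parallel to the warmer's. One plate is flat, its face 12 mm above the origin; the other is bowed along x, its face 14 mm above the origin in the middle, falling to 10 mm at both ends.
- plate_2: The other plate: same outline, origin and axes. Either plate may lie on either side. On the flat one the straightedge lies still; on the bowed one, pressing it down 5 to 15 mm from its end tips it down at that end by 0.03 to 0.09 rad, and it falls back to about level when let go.
- straightedge: Loose steel straightedge, 130 mm along x, 24 mm along y, 8 mm thick, with a black grip block (40 mm along x, 12 mm along y) in the middle of its upper face, rising to 28 mm above the underside. 0.12 to 0.2 kg. Origin at the centre of its underside; both ends alike. Starts flat on the worktop to the right of the warmer.
- edge_end_1 (a point): Point on the straightedge's upper face (8 mm above the underside), 52 mm along its +x from the middle, 13 mm from that end.
- edge_end_2 (a point): The like point 52 mm along its -x.
- selector_grip (a point): Grip point of the selector knob, on its vertical axis, 85 mm above the worktop with the knob up. The knob is a black round fluted grip, 32 mm in diameter, from 62 to 92 mm above the worktop, on a 42 mm round skirt (55 to 63 mm above it). Its x axis turns with the knob and points along the white pointer line on its top.
- selector (a joint): Angle of the selector, rad: 0 = off, pointer to the warmer's far side (+x); positive turns it counter-clockwise from above. +0.8 = left (+y) plate, -0.8 = right (-y) plate; end stops at +-0.9. Locked near 0 unless pushed in; it turns easily then, and pops up again only within about 0.1 of 0, +0.8 or -0.8, so it must be let go there.
- selector_push (a joint): How far the selector knob is pushed in, m: 0 = up, 0.008 = fully in. A spring of 3.6 N at the top, 8.4 N fully in. It turns when pushed in more than about 0.005.
- cup: Bystander: white plastic specimen cup with lid, 62 mm wide, 70 mm tall; origin at the centre of its underside
- bottle: Bystander: small brown reagent bottle, 34 mm wide, 76 mm tall; origin at the centre of its underside
- dish: Bystander: shallow white tray, 63 x 111 x 13 mm; origin at the centre of its underside

How it is judged (in metres and radians):
On the way, in this order (a step that is already met when the one before it is completed fails the run):
1. the straightedge lies lengthwise on one of the plates (within 30 mm of its middle and 0.15 rad of its long axis), let go, with the selector still off (((horizontal distance between straightedge and plate_1 below 0.03 m and angle between the x axis of straightedge and the x axis of plate_1, either way round below 0.15 rad and z of straightedge in the frame of plate_1 between 0.006 and 0.022 m and angle between straightedge's own z axis and vertical below 0.15 rad) or (horizontal distance between straightedge and plate_2 below 0.03 m and angle between the x axis of straightedge and the x axis of plate_2, either way round below 0.15 rad and z of straightedge in the frame of plate_2 between 0.006 and 0.022 m and angle between straightedge's own z axis and vertical below 0.15 rad)) and value of joint selector between -0.3 and 0.3 rad and contact force between the fingers and straightedge below 0.05 N and linear speed of straightedge below 0.02 m/s), for 0.2 s.
2. lying there, its far end is pressed down with the fingers (more than 2 N, more than 35 mm from the plate's middle, for 0.2 s), selector still off (((horizontal distance between straightedge and plate_1 below 0.03 m and angle between the x axis of straightedge and the x axis of plate_1, either way round below 0.15 rad and z of straightedge in the frame of plate_1 between 0.006 and 0.022 m and angle between straightedge's own z axis and vertical below 0.15 rad) or (horizontal distance between straightedge and plate_2 below 0.03 m and angle between the x axis of straightedge and the x axis of plate_2, either way round below 0.15 rad and z of straightedge in the frame of plate_2 between 0.006 and 0.022 m and angle between straightedge's own z axis and vertical below 0.15 rad)) and value of joint selector between -0.3 and 0.3 rad and contact force between the fingers and straightedge above 2 N and x of the grasp point in the frame of warmer above 0.035 m), for 0.2 s.
3. then its near end is pressed down likewise, selector still off (((horizontal distance between straightedge and plate_1 below 0.03 m and angle between the x axis of straightedge and the x axis of plate_1, either way round below 0.15 rad and z of straightedge in the frame of plate_1 between 0.006 and 0.022 m and angle between straightedge's own z axis and vertical below 0.15 rad) or (horizontal distance between straightedge and plate_2 below 0.03 m and angle between the x axis of straightedge and the x axis of plate_2, either way round below 0.15 rad and z of straightedge in the frame of plate_2 between 0.006 and 0.022 m and angle between straightedge's own z axis and vertical below 0.15 rad)) and value of joint selector between -0.3 and 0.3 rad and contact force between the fingers and straightedge above 2 N and x of the grasp point in the frame of warmer below -0.035 m), for 0.2 s.
At the end, for the whole second after the job is handed in: The straightedge lies flat on the worktop (within 6 mm of its surface, tilted less than 0.1 rad), let go and at rest; the selector points to the flat plate's side (beyond 0.65 rad) and has popped up again (pushed in less than 2 mm) (height (world z) of straightedge between -0.006 and 0.006 m and angle between straightedge's own z axis and vertical below 0.1 rad and linear speed of straightedge below 0.02 m/s and value of joint selector_push below 0.002 m and ((y of plate_2 in the frame of warmer above 0 m and value of joint selector below -0.65 rad) or (y of plate_2 in the frame of warmer below 0 m and value of joint selector above 0.65 rad))); the robot touches nothing.
It fails at once if the bowed plate is selected (selector turned beyond 0.65 rad to its side) ((y of plate_2 in the frame of warmer above 0 m and value of joint selector above 0.65 rad) or (y of plate_2 in the frame of warmer below 0 m and value of joint selector below -0.65 rad)).
It fails at once if a bystander is moved more than 30 mm (distance of any of cup, bottle, dish from where it was at the start of the episode above 0.03 m).
It also fails if it takes over 64 s, if anything falls off the work surface, if the arm or the gripper's body presses on something with over 40 N, if the wrist force passes 120 N, or if a joint passes its speed limit or range.

## Working session

There is one attempt and no reset: what is moved stays moved. The work goes in short steps, Python scripts to look and compute and a tool call to move; the robot and the scene stay as the last step left them, time stands still between calls to the robot, and variables do not carry over. Pictures are saved under pics/ and viewed, at most 10 in all, crops included, and the job is handed in when it is done.

Besides the shell and the picture viewer there is one more tool, called after "Request:" as name(argument=value, ...) on one line, values as JSON. play_rows: Moves the arm, as the interface text tells. Shift numbers are shares of 0.1 m and turn numbers shares of 360 degrees, none past 1 either way. Its arguments: {"type":"object","properties":{"plan":{"type":"array"},"newtons":{"type":"number"}},"required":["plan"]}

```bash
ls; mkdir -p pics; cat > h.py <<'E'
import numpy as np, cv2
from plant import telemetry, eyes, workorder, manip
def grab(n,f=None):
    d=eyes.get_image(n)
    if f: cv2.imwrite('pics/'+f,cv2.cvtColor(d['pixels'],cv2.COLOR_RGB2BGR))
    return d
def ray(d,u,v,z):
    K=np.array(d['intrinsics']);T=np.array(d['pose'])
    r=T[:3,:3]@np.linalg.solve(K,[u,v,1]);o=T[:3,3]
    return o+r*(z-o[2])/r[2]
def proj(d,p):
    K=np.array(d['intrinsics']);T=np.array(d['pose'])
    c=K@(T[:3,:3].T@(np.array(p)-T[:3,3]));return c[:2]/c[2]
E
python3 - <<'E'
from h import *
import pickle
a=grab('top','top.png');b=grab('side','side.png')
pickle.dump((a,b),open('i.pkl','wb'))
print(np.round(a['pose'],3),np.round(b['pose'],3),a['intrinsics'][0])
s=telemetry.observe();print({k:np.round(v,3) for k,v in s.items()})
E
```

```text
pics
[[-0.006 -0.984  0.176  0.307]
 [-1.     0.008  0.01  -0.162]
 [-0.011 -0.176 -0.984  1.234]
 [ 0.     0.     0.     1.   ]] [[ 1.    -0.002 -0.013  0.501]
 [ 0.008 -0.627  0.779 -1.021]
 [-0.01  -0.779 -0.627  0.769]
 [ 0.     0.     0.     1.   ]] [410.59227732   0.         280.2972773 ]
{'t': np.float64(0.1), 'joint_positions': array([67.219, 21.989,  2.511, 91.641, -1.026, 66.532, -2.86 ]), 'dq': array([-0.04 , -0.152,  0.001, -0.159,  0.041, -0.078, -0.004]), 'effort': array([ 3.0000e-03, -4.3473e+01,  1.0290e+00, -2.5046e+01,  1.1000e-02,
        5.0000e-03,  0.0000e+00]), 'tool_pos': array([ 0.192, -0.62 ,  0.238]), 'orientation': array([-1.7986e+02,  7.0000e-03,  1.7183e+01]), 'ft_force': array([ 0.332, -0.37 , -0.569]), 'ft_torque': array([ 0.062, -0.008,  0.034]), 'grip_force': np.float64(0.0), 'width': np.float64(0.086)}
```

View pics/top.png

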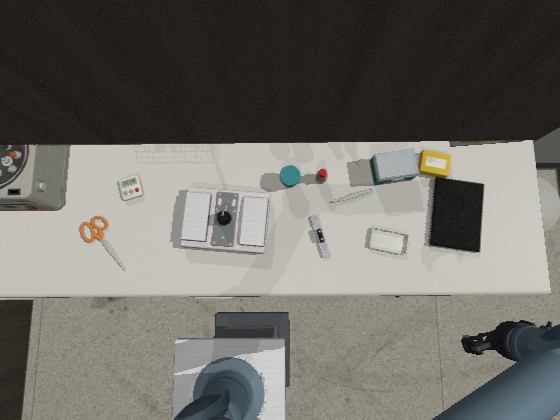

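View pics/side.png

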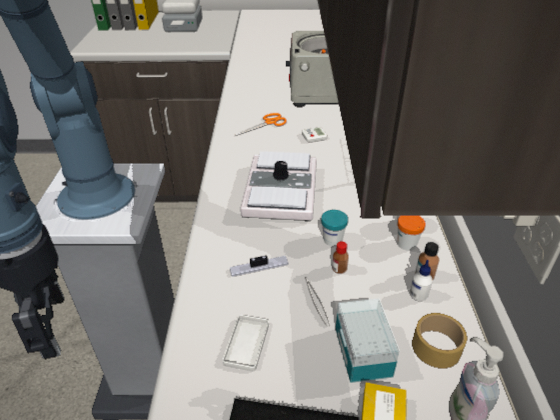

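The top view shows the warmer around (225,220) with its knob at (224,217). The straightedge is at (320,237), slightly rotated, with the cup at (290,176), the bottle at (322,174) and the dish at (388,241). Next I'll measure them with masks.

```bash
python3 - <<'E'
from h import *
import pickle
a,b=pickle.load(open('i.pkl','rb'))
im=a['pixels'];g=im.max(2)
def big(m,x0,y0,x1,y1,k=1):
    q=np.zeros(m.shape,np.uint8);q[y0:y1,x0:x1]=m[y0:y1,x0:x1]*255
    c,_=cv2.findContours(q,0,cv2.CHAIN_APPROX_NONE);return sorted(c,key=cv2.contourArea)[::-1][:k]
def rep(n,c,z):
    r=cv2.minAreaRect(c);w=[ray(a,*p,z)[:2] for p in cv2.boxPoints(r)]
    e=[w[1]-w[0],w[2]-w[1]];L=max(e,key=np.linalg.norm)
    print(n,r,'ctr',np.round(np.mean(w,0),4),'dims',[round(np.linalg.norm(v),3) for v in e],'ang',round(np.degrees(np.arctan2(L[1],L[0])),1))
hsv=cv2.cvtColor(im,cv2.COLOR_RGB2HSV)
print('bg',im[270,320],im[225,317],im[200,195],im[195,228])
for t in (150,170,190): 
  c=big((g<t)|0,300,208,338,265); rep('edge%d'%t,c[0],.008)
rep('block',big(g<60,305,220,335,255)[0],.028)
rep('knob',big(g<60,210,205,240,230)[0],.092)
rep('console',big(g<150,205,185,245,252)[0],.045)
cv2.imwrite('pics/c.png',cv2.cvtColor(np.hstack([cv2.resize(im[175:265,170:280],None,fx=4.4,fy=4.4,interpolation=2),cv2.resize(im[200:270,290:350],None,fx=5,fy=5.66,interpolation=2)[:396]]),cv2.COLOR_RGB2BGR))
# block/knob triangulation check from the side view
sb=b['pixels'].max(2)
for n,bx,z in(('block',(245,250,275,270),.028),('knob',(270,158,292,182),.08)):
  c=big(sb<60,*bx)[0];m=cv2.moments(c);u=m['m10']/m['m00'],m['m01']/m['m00'];print('side',n,u,np.round(ray(b,*u,z-.01),4))
print('dish',ray(a,388,241,.013),'bottle',ray(a,322,173,.076),'cup',ray(a,290,176,.07))
E
```

```text
bg [199 196 189] [172 172 175] [199 200 200] [118 123 119]
edge150 ((316.3999938964844, 236.2000274658203), (42.37451934814453, 13.28156566619873), 71.56504821777344) ctr [ 0.4449 -0.2577] dims [np.float64(0.04), np.float64(0.127)] ang -163.0
edge170 ((317.25, 236.75003051757812), (43.955657958984375, 14.546475410461426), 71.56504821777344) ctr [ 0.4433 -0.2602] dims [np.float64(0.044), np.float64(0.132)] ang -163.0
edge190 ((318.5, 234.0), (52.0, 37.0), 90.0) ctr [ 0.4518 -0.2643] dims [np.float64(0.112), np.float64(0.157)] ang 178.2
block ((319.9717102050781, 235.1509552001953), (12.911890983581543, 3.434013605117798), 74.05460357666016) ctr [ 0.4452 -0.2668] dims [np.float64(0.01), np.float64(0.038)] ang -165.5
knob ((223.5, 218.0), (14.0, 13.0), 90.0) ctr [0.4885 0.0092] dims [np.float64(0.037), np.float64(0.04)] ang -179.1
console ((221.32627868652344, 218.62835693359375), (28.768823623657227, 54.294734954833984), 5.52754020690918) ctr [0.495  0.0226] dims [np.float64(0.161), np.float64(0.086)] ang -4.0
side block (258.1890034364261, 261.5601374570447) [ 0.4456 -0.2666  0.018 ]
side knob (280.1648936170213, 171.27216312056737) [0.4937 0.0128 0.07  ]
dish [ 0.42789159 -0.46964165  0.013     ] bottle [ 0.62110562 -0.2727961   0.076     ] cup [ 0.61454939 -0.17978414  0.07      ]
```

View pics/c.png

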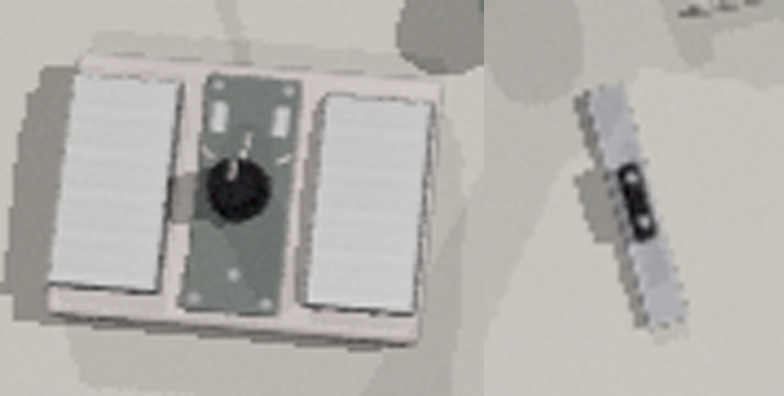

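```bash
python3 - <<'E'
from h import *
import pickle
a,b=pickle.load(open('i.pkl','rb'))
def q(n,P,z):
    w=np.array([ray(a,170+(x+.5)/4.4-.5,175+(y+.5)/4.4-.5,z)[:2] for x,y in P])  # TL TR BR BL
    L=(w[0]+w[1]-w[2]-w[3])/2;S=(w[0]+w[3]-w[1]-w[2])/2
    print(n,w.mean(0).round(4),np.linalg.norm(L).round(3),np.linalg.norm(S).round(3),np.degrees(np.arctan2(L[1],L[0])).round(1),np.degrees(np.arctan2(-S[0],S[1])).round(1))
    return w.mean(0)
q('cons',[(207,75),(300,80),(277,313),(180,308)],.045)
r=q('R',[(325,95),(433,103),(413,314),(303,303)],.052)
l=q('L',[(78,75),(182,80),(158,292),(50,287)],.052)
print((r+l)/2,np.linalg.norm(l-r),np.degrees(np.arctan2(-(l-r)[0],(l-r)[1])))
E
```

```text
cons [0.4947 0.0136] 0.158 0.064 -5.1 -3.5
R [ 0.4862 -0.0721] 0.141 0.073 -5.4 -5.5
L [0.5011 0.0951] 0.143 0.071 -5.2 -3.2
[0.49365523 0.01153153] 0.16784584186545148 -5.104437579532117
```

Request:
play_rows(plan=[{"grip": 1, "translation": [0.32, 0.45, 0], "roll": -0.0075}, {"grip": 1, "translation": [0.64, 0.89, 0], "roll": -0.0075}, {"grip": 1, "translation": [0.64, 0.89, 0], "roll": -0.0075}])

```text
t: 0.48
tool_pos: [0.2612, -0.5268, 0.2384]
orientation: [-179.8, -0.2, 15.1]
ft_force: [-0.3, -0.4, 0.0]
width: 0.0853
grip_force: 0.0
```

Request:
play_rows(plan=[{"grip": 1, "translation": [0.32, 0.45, 0], "roll": 0}, {"grip": 1, "translation": [0.64, 0.89, 0], "roll": 0}])

```text
t: 0.72
tool_pos: [0.3194, -0.443, 0.2389]
orientation: [180.0, 0.0, 14.3]
ft_force: [0.2, -0.0, -0.3]
width: 0.0857
grip_force: 0.0
```

Request:
play_rows(plan=[{"grip": 1, "translation": [0.32, 0.45, 0], "roll": 0}, {"grip": 1, "translation": [0.64, 0.89, 0], "roll": 0}])

```text
t: 0.98
tool_pos: [0.3841, -0.3534, 0.239]
orientation: [180.0, 0.0, 14.4]
ft_force: [1.1, -0.2, -0.3]
width: 0.0854
grip_force: 0.0
```

Request:
play_rows(plan=[{"grip": 1, "translation": [0.3, 0.44, -0.2], "roll": 0}, {"grip": 1, "translation": [0.61, 0.88, -0.5], "roll": 0}, {"grip": 1, "translation": [0.61, 0.88, -0.5], "roll": 0}, {"grip": 1, "translation": [0.61, 0.88, -0.5], "roll": 0}])

```text
t: 1.48
tool_pos: [0.4444, -0.267, 0.1889]
orientation: [180.0, 0.1, 14.5]
ft_force: [-0.6, 0.4, 0.1]
width: 0.0852
grip_force: 0.0
```

```bash
python3 - <<'E'
from h import *
d=grab('wrist','w1.png');print(np.round(d['pose'],3));g=d['pixels'].max(2)
p=proj(d,[.4455,-.2668,.028]);print(p)
m=((g<60)*255).astype(np.uint8)
c,_=cv2.findContours(m,0,cv2.CHAIN_APPROX_NONE)
for k in c:
    if 200<cv2.contourArea(k)<20000:
        r=cv2.minAreaRect(k);w=np.array([ray(d,*q,.028)[:2] for q in cv2.boxPoints(r)]);e=[w[1]-w[0],w[2]-w[1]];L=max(e,key=np.linalg.norm)
        print(r,w.mean(0).round(4),[np.linalg.norm(v).round(3) for v in e],np.degrees(np.arctan2(L[1],L[0])).round(1))
E
```

```text
[[ 0.249 -0.924 -0.289  0.518]
 [-0.968 -0.237 -0.075 -0.248]
 [ 0.001  0.299 -0.954  0.323]
 [ 0.     0.     0.     1.   ]]
[281.2562731 192.0728903]
((283.0, 189.0), (42.0, 12.0), 90.0) [ 0.4484 -0.2678] [np.float64(0.011), np.float64(0.041)] -165.2
((113.53846740722656, 148.8076934814453), (13.139781951904297, 40.98827362060547), 11.309932708740234) [ 0.4464 -0.1082] [np.float64(0.039), np.float64(0.011)] -5.6
((530.0, 39.0), (78.0, 58.0), 90.0) [ 0.6228 -0.4347] [np.float64(0.047), np.float64(0.06)] -151.0
((340.5, 6.0), (12.0, 33.0), 90.0) [ 0.6073 -0.2746] [np.float64(0.027), np.float64(0.008)] -75.6
((107.86727142333984, 92.20073699951172), (186.25164794921875, 42.281890869140625), 87.69623565673828) [ 0.4883 -0.0995] [np.float64(0.034), np.float64(0.153)] -171.3
```

View pics/w1.png

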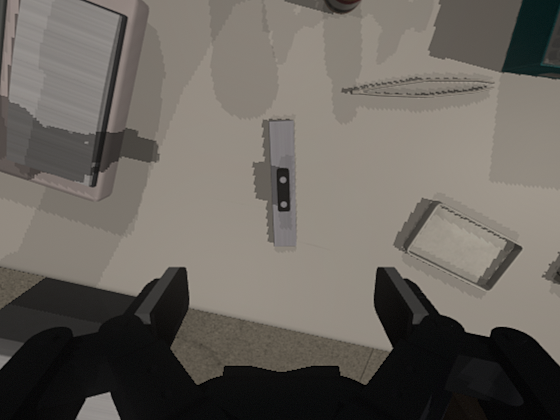

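The wrist view has the block at (283,189), which is world (0.447,-0.2675), yaw about 14.7°. That agrees with the top and side views, so I'll descend and grip.

Request:
play_rows(plan=[{"grip": 0, "translation": [0.025, -0.005, -0.4], "roll": 0}, {"grip": -0.3, "translation": [0.025, -0.005, -0.8], "roll": 0}, {"grip": -0.3, "translation": [0.025, -0.005, -1], "roll": 0}])

```text
t: 1.9
tool_pos: [0.4453, -0.2687, 0.0877]
orientation: [-180.0, 0.1, 14.2]
ft_force: [0.2, -0.5, -0.3]
width: 0.0321
grip_force: 0.0
```

Request:
play_rows(plan=[{"grip": -0.3, "translation": [0, 0, -0.4], "roll": 0}, {"grip": -0.3, "translation": [0, 0, -0.65], "roll": 0}, {"grip": -0.3, "translation": [0, 0, -0.7], "roll": 0}, {"grip": -0.3, "translation": [0, 0, -0.7], "roll": 0}, {"grip": -1, "translation": [0, 0, -0.7], "roll": 0}, {"grip": -1, "translation": [0, 0, -0.7], "roll": 0}, {"grip": -1, "translation": [0, 0, -0.7], "roll": 0}], newtons=40)

```text
t: 2.78
tool_pos: [0.4488, -0.2676, 0.0209]
orientation: [179.8, -0.1, 14.5]
ft_force: [-1.3, -0.3, 6.1]
width: 0.0113
grip_force: 41.5
```

Request:
play_rows(plan=[{"grip": -1, "translation": [0, 0, 0.3], "roll": 0}, {"grip": -1, "translation": [0, 0, 0.7], "roll": 0}, {"grip": -1, "translation": [0, 0, 1], "roll": 0}, {"grip": -1, "translation": [0.1, 0.4, 1], "roll": -0.02}, {"grip": -1, "translation": [0.2, 0.8, 1], "roll": -0.045}, {"grip": -1, "translation": [0.2, 0.97, 1], "roll": -0.0545}, {"grip": -1, "translation": [0.2, 0.97, 1], "roll": -0.0545}])

```text
t: 3.65
tool_pos: [0.467, -0.1672, 0.1188]
orientation: [-180.0, 0.1, -4.9]
ft_force: [0.6, 0.4, -1.4]
width: 0.0108
grip_force: 40.4
```

Request:
play_rows(plan=[{"grip": -1, "translation": [0.1, 0.4, 0], "roll": 0}, {"grip": -1, "translation": [0.19, 0.8, 0], "roll": 0}, {"grip": -1, "translation": [0.19, 0.97, 0], "roll": 0}, {"grip": -1, "translation": [0.19, 0.97, 0], "roll": 0}, {"grip": -1, "translation": [0.19, 0.97, 0], "roll": 0}])

```text
t: 4.28
tool_pos: [0.4859, -0.075, 0.119]
orientation: [179.9, 0.0, -5.3]
ft_force: [-0.1, 0.2, -2.3]
width: 0.0108
grip_force: 40.4
```

```bash
python3 - <<'E'
from h import *
s=telemetry.observe();print(s['tool_pos'],s['orientation'])
d=grab('wrist','w2.png')
for x in(-.07,.07):
  for y in(-.12,-.05): 
    c,sn=np.cos(np.radians(-5.1)),np.sin(np.radians(-5.1))
    p=[.494+c*x-sn*y,.012+sn*x+c*y,.051];print(np.round(p,3),proj(d,p).round())
E
```

```text
[ 0.48590639 -0.07501286  0.11902843] [ 1.79919794e+02  3.61128746e-02 -5.29759376e+00]
[ 0.414 -0.101  0.051] [325. 315.]
[ 0.42  -0.032  0.051] [231. 316.]
[ 0.553 -0.114  0.051] [334. 119.]
[ 0.559 -0.044  0.051] [219. 119.]
```

View pics/w2.png

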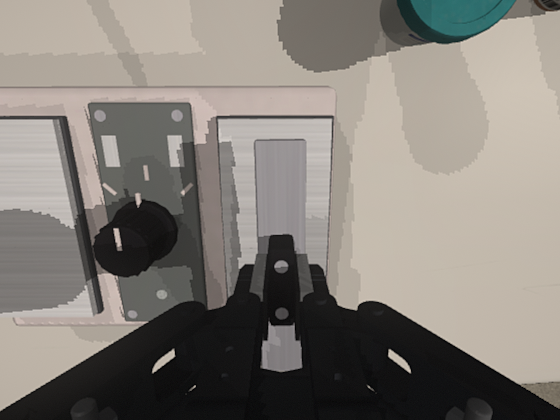

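The plate corners at (218,117) and (332,117) match the prediction, and the straightedge is centred and parallel over the right plate. Now I'll lower it.

Request:
play_rows(plan=[{"grip": -1, "translation": [0, 0.01, -0.2], "roll": 0}, {"grip": -1, "translation": [0, 0.01, -0.38], "roll": 0}, {"grip": -1, "translation": [0, 0.01, -0.42], "roll": 0}, {"grip": -1, "translation": [0, 0.01, -0.44], "roll": 0}, {"grip": -1, "translation": [0, 0.01, -0.44], "roll": 0}])

```text
t: 4.95
tool_pos: [0.487, -0.072, 0.0758]
orientation: [180.0, -0.1, -5.2]
ft_force: [-0.6, 0.7, -2.1]
width: 0.0112
grip_force: 40.4
```

Request:
play_rows(plan=[{"grip": -1, "translation": [0, 0, -0.015], "roll": 0}, {"grip": -1, "translation": [0, 0, -0.015], "roll": 0}])

```text
t: 5.2
tool_pos: [0.4873, -0.0717, 0.0747]
orientation: [180.0, -0.1, -5.1]
ft_force: [-0.9, -0.9, 2.8]
width: 0.0109
grip_force: 41.0
```

Request:
play_rows(plan=[{"grip": -1, "translation": [0, 0, -0.015], "roll": 0}, {"grip": -1, "translation": [0, 0, -0.015], "roll": 0}])

```text
t: 5.45
tool_pos: [0.4874, -0.0717, 0.0747]
orientation: [179.9, -0.0, -5.1]
ft_force: [-6.0, -0.1, 13.8]
width: 0.0105
grip_force: 42.5
```

Request:
play_rows(plan=[{"grip": -1, "translation": [0, 0, 0.015], "roll": 0}, {"grip": -0.4, "translation": [0, 0, 0.015], "roll": 0}, {"grip": -0.4, "translation": [0, 0, 0.02], "roll": 0}, {"grip": -0.4, "translation": [0, 0, 0.02], "roll": 0}, {"grip": -0.4, "translation": [0, 0, 0.2], "roll": 0}, {"grip": -0.4, "translation": [0, 0, 0.5], "roll": 0}, {"grip": -1, "translation": [0.1, -0.01, 0.5], "roll": 0}, {"grip": -1, "translation": [0.4, -0.04, 0.5], "roll": 0}, {"grip": -1, "translation": [0.54, -0.05, 0.5], "roll": 0}, {"grip": -1, "translation": [0.54, -0.05, 0.5], "roll": 0}, {"grip": -1, "translation": [0.54, -0.05, 0.5], "roll": 0}])

```text
t: 6.82
tool_pos: [0.5392, -0.0763, 0.1214]
orientation: [-180.0, 0.1, -5.1]
ft_force: [-0.9, 0.3, -0.8]
width: -0.0001
grip_force: 0.0
```

```bash
python3 - <<'E'
from h import *
s=telemetry.observe();print(s['tool_pos'],s['orientation'])
d=grab('side');im=cv2.cvtColor(d['pixels'],cv2.COLOR_RGB2BGR)
w=grab('wrist')['pixels'][...,::-1]
for p in((.4874,-.0717,.052),(.552,-.0775,.06),(.423,-.066,.06)):print(proj(d,p).round(1))
cv2.imwrite('pics/s1.png',np.hstack([cv2.resize(im[140:230,230:330],(440,396),interpolation=cv2.INTER_CUBIC),cv2.resize(w,(528,396))[:,90:450]]))
E
```

```text
[ 0.53917088 -0.07629272  0.12138609] [-1.79997942e+02  1.44451479e-01 -5.12846535e+00]
[277.6 196.3]
[303.7 195.1]
[251.7 192.5]
```

View pics/s1.png

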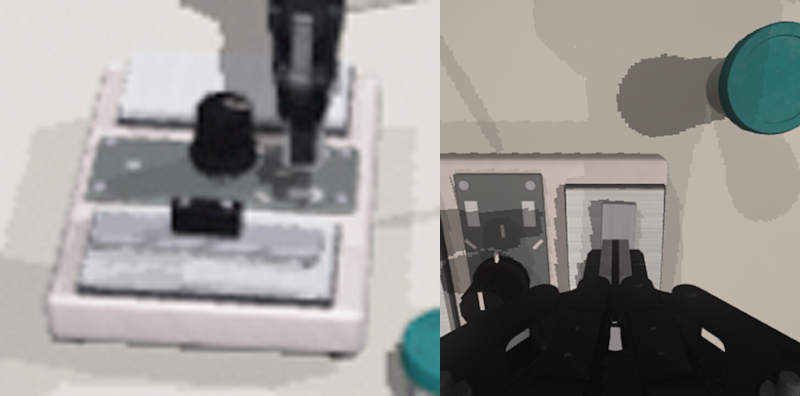

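The side crop shows the straightedge lying on the right plate, with its block at (205,215). In the wrist crop the closed fingertips are over its far end, near (617,245). Next I'll press there in small steps.

Request:
play_rows(plan=[{"grip": -1, "translation": [0, 0, -0.2], "roll": 0}, {"grip": -1, "translation": [0, 0, -0.4], "roll": 0}, {"grip": -1, "translation": [0, 0, -0.47], "roll": 0}, {"grip": -1, "translation": [0, 0, -0.48], "roll": 0}, {"grip": -1, "translation": [0, 0, -0.48], "roll": 0}])

```text
t: 7.55
tool_pos: [0.541, -0.0765, 0.075]
orientation: [180.0, -0.1, -5.1]
ft_force: [-0.1, 0.3, -0.2]
width: -0.0001
grip_force: 0.0
```

Request:
play_rows(plan=[{"grip": -1, "translation": [0, 0, -0.015], "roll": 0}, {"grip": -1, "translation": [0, 0, -0.015], "roll": 0}])

```text
t: 7.8
tool_pos: [0.5407, -0.0766, 0.0731]
orientation: [180.0, -0.0, -5.1]
ft_force: [0.7, 0.2, -0.7]
width: 0.0
grip_force: 0.0
```

Request:
play_rows(plan=[{"grip": -1, "translation": [0, 0, -0.015], "roll": 0}, {"grip": -1, "translation": [0, 0, -0.015], "roll": 0}])

```text
t: 8.05
tool_pos: [0.5404, -0.0765, 0.0712]
orientation: [-180.0, 0.0, -5.1]
ft_force: [-0.5, 0.5, -0.7]
width: -0.0001
grip_force: 0.0
```

Request:
play_rows(plan=[{"grip": -1, "translation": [0, 0, -0.015], "roll": 0}, {"grip": -1, "translation": [0, 0, -0.015], "roll": 0}])

```text
t: 8.3
tool_pos: [0.5407, -0.0765, 0.0698]
orientation: [-180.0, -0.0, -5.1]
ft_force: [0.7, 0.2, 0.6]
width: -0.0003
grip_force: 0.4
```

Request:
play_rows(plan=[{"grip": -1, "translation": [0, 0, -0.01], "roll": 0}, {"grip": -1, "translation": [0, 0, -0.01], "roll": 0}])

```text
t: 8.55
tool_pos: [0.5408, -0.0765, 0.0689]
orientation: [-180.0, -0.0, -5.1]
ft_force: [1.1, 0.7, 1.1]
width: 0.0001
grip_force: 0.5
```

Request:
play_rows(plan=[{"grip": -1, "translation": [0, 0, -0.01], "roll": 0}, {"grip": -1, "translation": [0, 0, -0.01], "roll": 0}])

```text
t: 8.8
tool_pos: [0.5409, -0.0765, 0.0684]
orientation: [180.0, -0.0, -5.1]
ft_force: [-1.0, 0.9, 5.0]
width: -0.0002
grip_force: 2.3
```

Request:
play_rows(plan=[{"grip": -1, "translation": [0, 0, -0.015], "roll": 0}, {"grip": -1, "translation": [0, 0, -0.015], "roll": 0}, {"grip": -1, "translation": [0, 0, -0.015], "roll": 0}, {"grip": -1, "translation": [0, 0, -0.015], "roll": 0}])

```text
t: 9.3
tool_pos: [0.5412, -0.0765, 0.0681]
orientation: [180.0, -0.0, -5.1]
ft_force: [-3.3, -0.3, 11.4]
width: 0.0001
grip_force: 5.7
```

```bash
python3 - <<'E'
from h import *
import pickle
s=telemetry.observe();print(s['tool_pos'],s['ft_force'])
pickle.dump([grab('side'),grab('wrist')],open('far.pkl','wb'))
E
```

```text
[ 0.54117463 -0.07653442  0.06812436] [-3.26641405 -0.32223423 11.35935253]
```

Request:
play_rows(plan=[{"grip": -1, "translation": [0, 0, 0.2], "roll": 0}, {"grip": -1, "translation": [0, 0, 0.5], "roll": 0}, {"grip": -1, "translation": [-0.4, 0.04, 0.5], "roll": 0}, {"grip": -1, "translation": [-0.8, 0.07, 0.5], "roll": 0}, {"grip": -1, "translation": [-1, 0.09, 0.5], "roll": 0}, {"grip": -1, "translation": [-1, 0.09, 0.5], "roll": 0}])

```text
t: 10.15
tool_pos: [0.4382, -0.0676, 0.1155]
orientation: [180.0, 0.1, -5.1]
ft_force: [-0.3, -0.9, -0.0]
width: 0.0001
grip_force: 0.0
```

```bash
python3 - <<'E'
from h import *
import pickle
pickle.dump([grab('side'),grab('wrist')],open('free.pkl','wb'))
E
```

Request:
play_rows(plan=[{"grip": -1, "translation": [-0.06, 0, -0.2], "roll": 0}, {"grip": -1, "translation": [-0.06, 0, -0.4], "roll": 0}, {"grip": -1, "translation": [-0.06, 0, -0.44], "roll": 0}, {"grip": -1, "translation": [-0.06, 0, -0.45], "roll": 0}, {"grip": -1, "translation": [-0.06, 0, -0.45], "roll": 0}])

```text
t: 10.88
tool_pos: [0.4356, -0.0675, 0.0719]
orientation: [-180.0, -0.1, -5.1]
ft_force: [0.2, -0.2, 1.0]
width: 0.0002
grip_force: 0.0
```

Request:
play_rows(plan=[{"grip": -1, "translation": [0, 0, -0.01], "roll": 0}, {"grip": -1, "translation": [0, 0, -0.01], "roll": 0}])

```text
t: 11.12
tool_pos: [0.4348, -0.0676, 0.0706]
orientation: [180.0, -0.0, -5.1]
ft_force: [0.2, -0.2, -0.9]
width: -0.0
grip_force: 0.0
```

Request:
play_rows(plan=[{"grip": -1, "translation": [0, 0, -0.01], "roll": 0}, {"grip": -1, "translation": [0, 0, -0.01], "roll": 0}])

```text
t: 11.38
tool_pos: [0.4346, -0.0676, 0.0694]
orientation: [180.0, -0.0, -5.1]
ft_force: [0.1, 0.0, 0.7]
width: -0.0001
grip_force: 0.3
```

Request:
play_rows(plan=[{"grip": -1, "translation": [0, 0, -0.01], "roll": 0}, {"grip": -1, "translation": [0, 0, -0.01], "roll": 0}])

```text
t: 11.62
tool_pos: [0.4344, -0.0675, 0.0684]
orientation: [180.0, 0.0, -5.1]
ft_force: [-0.3, -0.6, 2.9]
width: 0.0001
grip_force: 1.5
```

Request:
play_rows(plan=[{"grip": -1, "translation": [0, 0, -0.01], "roll": 0}, {"grip": -1, "translation": [0, 0, -0.01], "roll": 0}])

```text
t: 11.88
tool_pos: [0.4345, -0.0676, 0.0682]
orientation: [180.0, 0.0, -5.1]
ft_force: [-3.3, 0.7, 10.3]
width: -0.0002
grip_force: 5.5
```

Request:
play_rows(plan=[{"grip": -1, "translation": [0, 0, -0.015], "roll": 0}, {"grip": -1, "translation": [0, 0, -0.015], "roll": 0}, {"grip": -1, "translation": [0, 0, -0.015], "roll": 0}])

```text
t: 12.25
tool_pos: [0.4344, -0.0676, 0.0679]
orientation: [179.9, 0.1, -5.2]
ft_force: [-7.6, 0.8, 21.2]
width: 0.0001
grip_force: 11.0
```

```bash
python3 - <<'E'
from h import *
import pickle
s=telemetry.observe();print(s['ft_force'])
N=[grab('side'),grab('wrist')];pickle.dump(N,open('near.pkl','wb'))
F=pickle.load(open('far.pkl','rb'));R=pickle.load(open('free.pkl','rb'))
G=lambda d:cv2.cvtColor(d[0]['pixels'],cv2.COLOR_RGB2GRAY).astype(np.float32)
n,f,r=G(N),G(F),G(R)
d=R[0]
for nm,x in(('near',-.052),('blk',0),('far',.052)):
    u,v=proj(d,[.4874+x*.996,-.0717-x*.089,.06 if x else .075]).astype(int)
    print(nm,u,v)
    for k,im in(('far',f),('near',n)):
        sl=np.s_[v-7:v+8,u-9:u+10]
        print(k,'diff',np.abs(im[sl]-r[sl]).mean().round(1),cv2.phaseCorrelate(r[sl],im[sl],cv2.createHanningWindow((19,15),cv2.CV_32F)))
t=[cv2.resize(np.uint8(i[175:220,240:320]),(640,180*1),interpolation=cv2.INTER_CUBIC) for i in(f,r,n)]
cv2.imwrite('pics/cmp.png',np.vstack(t))
E
```

```text
[-7.555594    0.84460929 21.17498033]
near 256 192
far diff 13.3 ((-0.3126107592944205, 0.6793113004899229), 1.2079417069753011)
near diff 37.0 ((0.6568204012775141, 1.2393360762240242), 0.7691490729649861)
blk 277 188
far diff 14.4 ((1.2480654089288734, 0.7279603233980136), 0.7902020219961802)
near diff 12.5 ((-0.6861113034312911, 0.21080478345920373), 0.8880471269289653)
far 298 194
far diff 42.7 ((-0.2174935963227007, 1.3712772730570002), 0.7575324813524882)
near diff 10.7 ((-0.12695812599519662, 0.5091361498352613), 0.8150771919886272)
```

View pics/cmp.png

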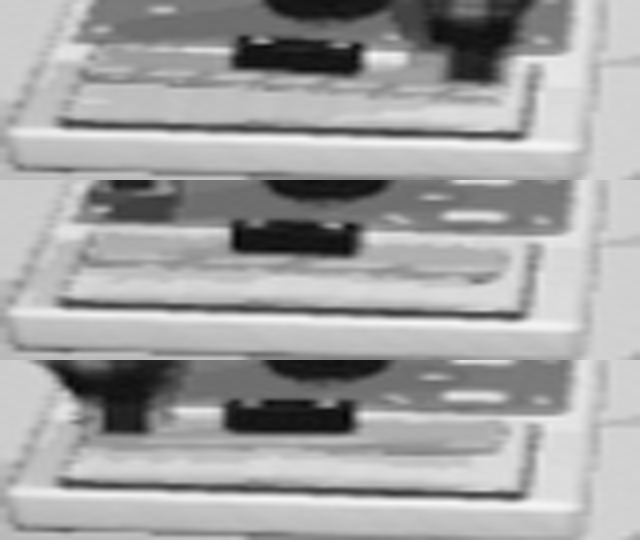

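The middle strip is the free state. In the top strip (far end pressed) the bar dips to the right and the block shifts about +1.2 px. In the bottom strip (near end pressed) it tips the other way. The contact heights agree: each end dropped about 1.7 mm before going stiff, and the middle sat at about 54 mm. So the right plate is bowed and the left is flat. Now I'll regrip the block.

Request:
play_rows(plan=[{"grip": -1, "translation": [0, 0, 0.2], "roll": 0}, {"grip": -0.4, "translation": [0, 0, 0.5], "roll": 0}, {"grip": -0.4, "translation": [0.3, -0.03, 0.5], "roll": 0}, {"grip": -0.4, "translation": [0.52, -0.045, 0.5], "roll": 0}, {"grip": -0.4, "translation": [0.52, -0.045, 0.5], "roll": 0}, {"grip": -0.4, "translation": [0.52, -0.045, 0.5], "roll": 0}])

```text
t: 13.1
tool_pos: [0.485, -0.0719, 0.115]
orientation: [-180.0, 0.1, -5.1]
ft_force: [-0.1, -0.3, 0.9]
width: 0.0254
grip_force: 0.0
```

```bash
python3 - <<'E'
from h import *
s=telemetry.observe();print(s['tool_pos'],s['width'])
a=grab('top')
g=a['pixels'].max(2);w=grab('wrist','w3.png')
print(proj(w,[.4874,-.0717,.082]),proj(w,[.4874,-.0717,.062]))
E
```

```text
[ 0.48497726 -0.07187668  0.11503633] 0.02543825261914413
[280.35602994 244.5503259 ] [280.38385762 231.74611169]
```

View pics/w3.png

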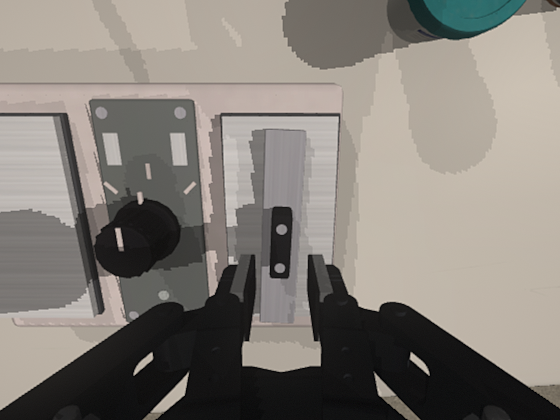

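The block is centred between the fingers at (281,243), as predicted. I'll grip it and carry it back to the worktop.

Request:
play_rows(plan=[{"grip": -0.4, "translation": [0.02, 0, -0.2], "roll": 0}, {"grip": -0.4, "translation": [0.02, 0, -0.36], "roll": 0}, {"grip": -0.4, "translation": [0.02, 0, -0.385], "roll": 0}, {"grip": -0.4, "translation": [0.02, 0, -0.385], "roll": 0}, {"grip": -1, "translation": [0.02, 0, -0.385], "roll": 0}, {"grip": -1, "translation": [0.02, 0, -0.385], "roll": 0}, {"grip": -1, "translation": [0.02, 0, -0.385], "roll": 0}, {"grip": -1, "translation": [0.02, 0, -0.2], "roll": 0}, {"grip": -1, "translation": [0.02, 0, 0.1], "roll": 0}, {"grip": -1, "translation": [0.02, 0, 0.1], "roll": 0}])

```text
t: 14.45
tool_pos: [0.4904, -0.0723, 0.1276]
orientation: [180.0, -0.3, -5.2]
ft_force: [-0.1, -0.3, -3.1]
width: 0.0109
grip_force: 42.5
```

Request:
play_rows(plan=[{"grip": -1, "translation": [-0.1, -0.4, 0], "roll": 0}, {"grip": -1, "translation": [-0.2, -0.8, 0], "roll": 0}, {"grip": -1, "translation": [-0.2, -1, 0], "roll": 0}])

```text
t: 14.82
tool_pos: [0.4657, -0.1746, 0.1239]
orientation: [180.0, 0.2, -5.4]
ft_force: [0.3, -0.4, -2.7]
width: 0.0108
grip_force: 42.5
```

Request:
play_rows(plan=[{"grip": -1, "translation": [-0.1, -0.4, 0], "roll": 0}, {"grip": -1, "translation": [-0.2, -0.8, 0], "roll": 0}, {"grip": -1, "translation": [-0.2, -1, -0.3], "roll": 0}, {"grip": -1, "translation": [-0.2, -1, -0.7], "roll": 0}, {"grip": -1, "translation": [-0.2, -1, -0.9], "roll": 0}, {"grip": -1, "translation": [-0.2, -1, -0.97], "roll": 0}, {"grip": -1, "translation": [-0.2, -1, -0.97], "roll": 0}, {"grip": -1, "translation": [-0.2, -1, -0.97], "roll": 0}])

```text
t: 15.82
tool_pos: [0.4494, -0.2723, 0.0296]
orientation: [180.0, -0.1, -5.1]
ft_force: [0.1, -0.2, -1.7]
width: 0.0109
grip_force: 42.4
```

Request:
play_rows(plan=[{"grip": -1, "translation": [0, 0, -0.06], "roll": 0}, {"grip": -1, "translation": [0, 0, -0.07], "roll": 0}, {"grip": -1, "translation": [0, 0, -0.07], "roll": 0}])

```text
t: 16.2
tool_pos: [0.45, -0.2728, 0.024]
orientation: [179.9, -0.1, -5.1]
ft_force: [-2.2, 1.5, 8.5]
width: 0.0106
grip_force: 43.8
```

Request:
play_rows(plan=[{"grip": -1, "translation": [0, 0, -0.015], "roll": 0}, {"grip": -1, "translation": [0, 0, -0.015], "roll": 0}])

```text
t: 16.45
tool_pos: [0.45, -0.2728, 0.024]
orientation: [179.9, -0.1, -5.1]
ft_force: [-5.9, 2.0, 18.2]
width: 0.0104
grip_force: 45.1
```

Request:
play_rows(plan=[{"grip": -1, "translation": [0, 0, 0.025], "roll": 0}, {"grip": -0.4, "translation": [0, 0, 0.025], "roll": 0}, {"grip": -0.4, "translation": [0, 0, 0.03], "roll": 0}, {"grip": -0.4, "translation": [0, 0, 0.03], "roll": 0}, {"grip": -0.4, "translation": [0, 0, 0.3], "roll": 0}, {"grip": 0, "translation": [0, 0, 0.7], "roll": 0}, {"grip": 0, "translation": [0, 0, 1], "roll": 0}, {"grip": 0, "translation": [0, 0.2, 1], "roll": 0}, {"grip": 0, "translation": [0.14, 0.7, 1], "roll": 0}, {"grip": 0, "translation": [0.14, 0.95, 1], "roll": 0}])

```text
t: 17.7
tool_pos: [0.4625, -0.1724, 0.1191]
orientation: [-179.9, 0.1, -4.9]
ft_force: [0.2, -0.0, -0.1]
width: 0.0429
grip_force: 0.0
```

Request:
play_rows(plan=[{"grip": 0, "translation": [0.1, 0.4, 0.3], "roll": 0}, {"grip": 0, "translation": [0.15, 0.8, 0.35], "roll": 0}, {"grip": 0, "translation": [0.15, 0.95, 0.35], "roll": 0}])

```text
t: 18.08
tool_pos: [0.4771, -0.0779, 0.1546]
orientation: [-179.9, 0.1, -4.8]
ft_force: [-0.3, 0.3, -1.4]
width: 0.0431
grip_force: 0.0
```

Request:
play_rows(plan=[{"grip": 0, "translation": [0.1, 0.4, 0], "roll": 0}, {"grip": 0, "translation": [0.15, 0.8, 0], "roll": 0}, {"grip": 0, "translation": [0.15, 0.95, 0], "roll": 0}, {"grip": 0, "translation": [0.15, 0.95, 0], "roll": 0}, {"grip": 0, "translation": [0.15, 0.95, 0], "roll": 0}])

```text
t: 18.7
tool_pos: [0.4919, 0.0107, 0.1546]
orientation: [179.9, 0.1, -5.3]
ft_force: [-0.2, -0.1, 0.1]
width: 0.0428
grip_force: 0.0
```

```bash
python3 - <<'E'
from h import *
s=telemetry.observe();print(s['tool_pos'],s['width'],s['joint_positions'])
w=grab('wrist','w4.png');a=grab('top')
print(proj(w,[.494,.012,.092]))
im=a['pixels'];m=np.zeros(im.shape[:2],np.uint8);m[200:270,290:350]=(im[200:270,290:350].max(2)<60)*255
c=max(cv2.findContours(m,0,2)[0],key=cv2.contourArea);r=cv2.minAreaRect(c);print('block',r,ray(a,*r[0],.028))
E
```

```text
[0.49189084 0.01071337 0.1546411 ] 0.042824009890903826 [  12.87792899   12.07789741  -20.72129263  116.4345578     5.43403443
   52.45953931 -106.04647103]
[278.67735996 227.3249913 ]
block ((321.5, 233.5), (9.0, 3.0), 90.0) [ 0.45000179 -0.27146815  0.028     ]
```

View pics/w4.png

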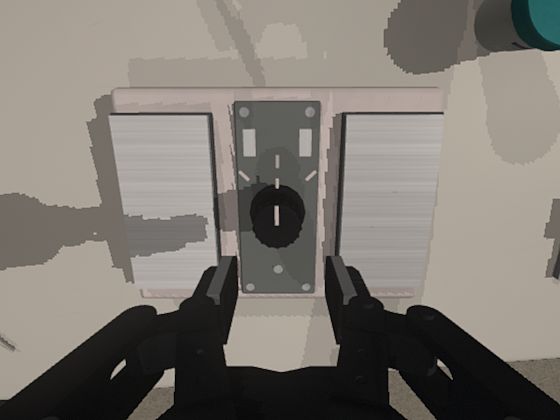

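The knob's top is at (277,224), about 1 mm from the prediction, and its pointer is at off. The straightedge is back at (0.450,-0.271). To stay clear of joint 7's range limit I'll pre-turn -28°, then descend and grip.

Request:
play_rows(plan=[{"grip": 0, "translation": [0.03, 0.02, 0], "roll": -0.028}, {"grip": 0, "translation": [0.03, 0.02, 0], "roll": -0.056}, {"grip": 0, "translation": [0.03, 0.02, -0.2], "roll": -0.078}, {"grip": 0, "translation": [0.03, 0.02, -0.5], "roll": -0.078}, {"grip": 0, "translation": [0.03, 0.02, -0.75], "roll": -0.078}, {"grip": 0, "translation": [0.03, 0.02, -0.79], "roll": -0.078}, {"grip": 0, "translation": [0.03, 0.02, -0.79], "roll": -0.078}])

```text
t: 19.68
tool_pos: [0.4958, 0.0143, 0.0766]
orientation: [180.0, -0.0, -33.3]
ft_force: [0.7, 0.1, 0.5]
width: 0.0429
grip_force: 0.0
```

Request:
play_rows(plan=[{"grip": -1, "translation": [0, 0, 0], "roll": 0}, {"grip": -1, "translation": [0, 0, 0], "roll": 0}, {"grip": -1, "translation": [0, 0, 0], "roll": 0}])

```text
t: 20.05
tool_pos: [0.4958, 0.0137, 0.077]
orientation: [179.9, -0.1, -33.3]
ft_force: [-2.8, -4.0, 4.0]
width: 0.0308
grip_force: 39.9
```

Request:
play_rows(plan=[{"grip": -1, "translation": [0, 0, -0.04], "roll": 0}, {"grip": -1, "translation": [0, 0, -0.08], "roll": 0}, {"grip": -1, "translation": [0, 0, -0.085], "roll": 0}, {"grip": -1, "translation": [0, 0, -0.085], "roll": 0}])

```text
t: 20.55
tool_pos: [0.4959, 0.0137, 0.0697]
orientation: [179.9, -0.1, -33.3]
ft_force: [-5.9, -4.7, 14.8]
width: 0.0307
grip_force: 41.2
```

Request:
play_rows(plan=[{"grip": -1, "translation": [0, 0, 0], "roll": 0.02}, {"grip": -1, "translation": [0, 0, 0], "roll": 0.04}, {"grip": -1, "translation": [0, 0, 0], "roll": 0.065}, {"grip": -1, "translation": [0, 0, 0], "roll": 0.09}, {"grip": -1, "translation": [0, 0, 0], "roll": 0.115}, {"grip": -1, "translation": [0, 0, 0], "roll": 0.127}, {"grip": -1, "translation": [0, 0, 0], "roll": 0.127}, {"grip": -1, "translation": [0, 0, 0], "roll": 0.127}])

```text
t: 21.55
tool_pos: [0.4958, 0.014, 0.0697]
orientation: [179.9, 0.0, 12.4]
ft_force: [-6.6, -4.3, 15.4]
width: 0.0306
grip_force: 41.1
```

Request:
play_rows(plan=[{"grip": -1, "translation": [0, 0, 0.04], "roll": 0}, {"grip": -1, "translation": [0, 0, 0.08], "roll": 0}, {"grip": -1, "translation": [0, 0, 0.08], "roll": 0}, {"grip": 0.1, "translation": [0, 0, 0.08], "roll": 0}, {"grip": 0.1, "translation": [0, 0, 0.08], "roll": 0}, {"grip": 0.1, "translation": [0, 0, 0.3], "roll": 0}, {"grip": 0.1, "translation": [0, 0, 0.7], "roll": 0}, {"grip": 0.1, "translation": [0, 0, 1], "roll": 0}, {"grip": 0.1, "translation": [0, 0, 1], "roll": 0}, {"grip": 0.1, "translation": [0, 0, 1], "roll": 0}])

```text
t: 22.8
tool_pos: [0.4949, 0.0156, 0.167]
orientation: [-180.0, 0.0, 12.5]
ft_force: [-0.7, -0.4, -1.0]
width: 0.0472
grip_force: 0.0
```

```bash
python3 - <<'E'
from h import *
w=grab('wrist')['pixels'];b=grab('side')['pixels']
cv2.imwrite('pics/end.png',np.hstack([w[:,:,::-1][60:360,100:460],cv2.resize(b[130:380,200:430],(400,300))[:,:,::-1]]))
E
```

```text
(no output)
```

View pics/end.png

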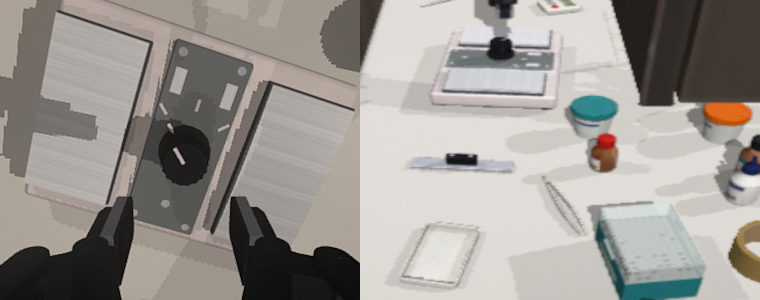

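The wrist crop shows the pointer line at (180,155), about 46° left of the console axis, so the left plate is selected. The side crop shows the straightedge flat on the worktop at (461,163) and the bystanders where they were.

```bash
python3 -c "
from h import *
print(workorder.hand_in())"
```

```text
the job is handed in; nothing more can be done
None
```

The straightedge rocked on the right plate, so that one is bowed; I laid it back on the worktop, turned the selector to the left (flat) plate, and handed the job in at about 23 s, though no verdict was returned.

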